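# Press the dust plug home on a brake caliper

## Task

One port of the washed caliper casting is closed by an orange dust plug that still stands a little proud. With the fingertips, gently press that plug straight down until it is fully home, then withdraw clear of it. Do not pull the plug up, do not touch the brass bleeder nipple and the copper flare fitting in the other two ports, and leave the loose spare plug and the steel height stop on the counter alone.

Things in the scene. Friction and masses are not known exactly. Their poses are not given: they have to be found in the camera images.
- caliper: Grey caliper casting, 205 mm long (its y), 125 mm wide, bolted to a fixed 150 x 270 x 10 mm plate. Origin: centre of the plate's underside, on the counter; z up. Three equal port bosses, 34 mm across, stand in a row along its y at -64, 0, +64 mm (x = 0), flat faces 85 mm above the counter, holding plug, nipple and fitting in any order. Keep the gripper's wide side across the row (along x).
- plug (a joint): How far the orange nylon dust plug is pushed down into its port (m). 0.016 is fully home (underside of the cap on the boss face, a hard stop), 0 would be 16 mm proud; it starts 6 to 12 mm proud. It slides straight down against about 4 N of steady friction and stays where it is left; there is no spring. The nylon stands up to 40 N.
- plug_top (a point): Centre of the top face of the orange plug's round cap (24 mm across, 5 mm thick, flat; 13 mm shank below). It moves down with the plug; fully home it is 90 mm above the counter.
- nipple: Brass bleeder nipple screwed into one port of the casting: 17 mm hexagon with a narrow stem, 30 mm tall above the boss face. Origin: centre of its foot, on the boss face. Not to be touched.
- fitting: Dull brown copper flare fitting screwed into one port of the casting: 22 mm hexagon and a flared end, 28 mm tall above the boss face. Origin: centre of its foot, on the boss face. Not to be touched.
- spare: Loose spare dust plug of the same orange nylon, standing on the counter upside down on its 24 mm cap, shank up, 29 mm tall. Origin: centre of its underside as it stands. To be left alone.
- stop: Loose steel height stop standing on the counter: 60 x 60 x 16 mm foot, 18 mm post, 102 mm tall overall, with a collar and a black adjusting knob on the side. Origin: centre of the underside of its foot. To be left alone.

How it is judged:
By the outcome, as a careful person would: the job done as asked, in the order asked, and still so for the second after the job is handed in, with the robot touching nothing.
It also fails if it takes over 32 s, if anything falls off the work surface, if the arm or the gripper's body presses on something with over 40 N, if the wrist force passes 120 N, or if a joint passes its speed limit or range.

## Robot

A 6-joint arm with a two-finger parallel gripper is mounted at the origin on the work surface. World frame = base frame: x ahead of the robot, y to its left, z up, the work surface at z = 0. Lengths are in m, angles in degrees, forces in N, time in s.
With the tool pointing down it reaches from about 0.4 to 0.825 m from the base axis. Payload 7 kg.
Tool frame: the origin (TCP) lies on the centre line of the jaws, within the pads' length; the fingertips stand r.tip_reach ahead of it and the grasp point (between the pads) is the TCP (r.tip_reach is the distance from the TCP to the fingertips, in m); z points along the fingers, y is the line along which they close (so a half turn about z gives the same grasp; the last joint's range is limited). The gripper opens to 88 mm and grips with 3 to 60 N. Pads are 19 mm wide; open, the fingers measure 130 mm over their backs; the gripper's body (78 mm by 193 mm) begins 47 mm behind the grasp point.
Start: joints at [81.48, 20.546, 0.682, 0, -70.136, -16.507], TCP at [0.286, 0.612, 0.246] pointing down, gripper open.
Joint ranges: [-176.03, 176.03], [-82.01, 121.73], [-58.28, 71.71], [-173.87, 95.51], [-174.79, -0.11], [-173.66, 173.66]. Speed limits (degrees/s): [136.94, 136.94, 172.46, 180, 180, 180].

## Interface

Orientations are given as [roll, pitch, yaw] about the fixed x, y, z axes, in that order (R = Rz(yaw) Ry(pitch) Rx(roll)).
In Python, from plant import sensors, cams, r gives the robot as it stands.
- The arm moves only by the tool drive_tool, never from a script. Its argument "rows" is a list of rows, each an object of numbers: "fingers": the gripper's target within -1 to 1 (fully open at 1, half-way at 0, shut at -1); "x", "y", "z": the shift along the tool's x, y, z in m; "spin": the turn about the tool's z in rad. A call has 1 to 10 rows; each row is the pose to reach, as a shift and turn from the pose commanded when the call began, along the tool's axes at that moment; what a row does not reach only later rows make up. A row lasts 1/8 s, in which the tool goes at most 62.5 mm and 10.7 degrees, less where a joint would pass 70% of its speed; a pose out of reach is approached as far as the arm can. A call with a gripper value outside its range is refused whole. The fingers move at their own pace and stop on an object; "newtons" is the grip in N (left out, the last holds). Time passes only in rows, so rows that repeat a pose let the fingers close. It gives the time, the measured TCP pose, the force, the opening and the grip force at its end, in the units of the state.
- sensors.get_state(): the state, without advancing time (a new reading comes with each control period).
- cams.capture(name): name is "side" or "top"; returns a dict with "pixels" (480x640x3 uint8, red, green, blue), "intrinsics" (3x3 intrinsics, pixels), "eye" and "orientation" of the camera in the world. Camera axes: x right, y up, looking along -z (the intrinsics and any distortion apply to the point x, -y, -z); pixel columns grow to the right and rows downward; lengths in m; the calibration is good to about 2 mm. A picture is of the moment at which its call begins. There is no depth.
- r.close_job(): hands the job in; it is judged then, once.
The state is a dict: "time_s": time; "joints": joint angles; "qd": joint speeds; "joint_torque": joint torques, N m; "tcp_pos": TCP position; "eef_rot": TCP orientation; "contact_force": force on the tool from outside, world axes, zero at the start; "moment": the same for the moment, N m; "gripper_width": finger opening in m; "gripper_force": force on a finger pad.
Only numpy, scipy, OpenCV 4.12 (cv2) and the standard library are available. Lean on these libraries where they do the work, as an engineer would, in place of code of your own. Each camera call takes 0.05 s, during which the arm holds its last target. There are 200 camera calls.

## Working session

There is one attempt and no reset: what is moved stays moved. The work goes in short steps, Python scripts to look and compute and a tool call to move; the robot and the scene stay as the last step left them, time stands still between calls to the robot, and variables do not carry over. Pictures are saved under pics/ and viewed, at most 10 in all, crops included, and the job is handed in when it is done.

Besides the shell and the picture viewer there is one more tool, called after "Call:" by a JSON object that holds its "method" and its "body". drive_tool: Moves the arm, as the interface text tells. Its arguments: {"type":"object","properties":{"rows":{"type":"array"},"newtons":{"type":"number"}},"required":["rows"]}

```bash
mkdir -p pics; python3 - <<'E'
from plant import sensors,cams,r
import cv2,numpy as np
s=sensors.get_state();print({k:s[k] for k in('time_s','tcp_pos','eef_rot','gripper_width','contact_force')},r.tip_reach)
for n in('top','side'):
    c=cams.capture(n);cv2.imwrite(f'pics/{n}0.png',c['pixels'][...,::-1]);print({k:v for k,v in c.items() if k!='pixels'})
E
```

```text
{'time_s': 0.0, 'tcp_pos': array([0.28539257, 0.61119683, 0.2446534 ]), 'eef_rot': array([ 1.79906583e+02, -8.81961063e-03, -2.50333991e+01]), 'gripper_width': 0.08746745107633035, 'contact_force': array([ 0.09972625, -0.82752846, -0.50118906])} 0.019
{'intrinsics': array([[522.35298625,   0.        , 312.58291124],
       [  0.        , 522.35298625, 237.63305969],
       [  0.        ,   0.        ,   1.        ]]), 'eye': array([0.38005333, 0.10505648, 0.91817739]), 'orientation': array([ 10.29953698,   0.86610863, -91.21380515])}
{'intrinsics': array([[489.85816013,   0.        , 323.92686084],
       [  0.        , 489.85816013, 245.54602899],
       [  0.        ,   0.        ,   1.        ]]), 'eye': array([ 0.23477287, -0.36317378,  0.40764712]), 'orientation': array([ 6.06308826e+01,  5.62399677e-02, -3.33230643e+01])}
```

View pics/top0.png

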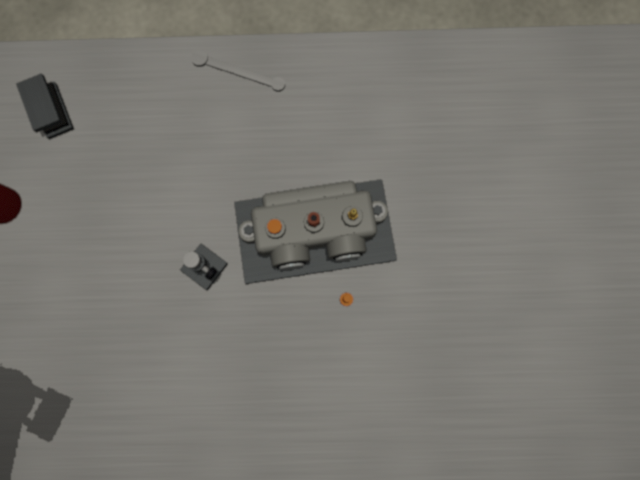

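View pics/side0.png

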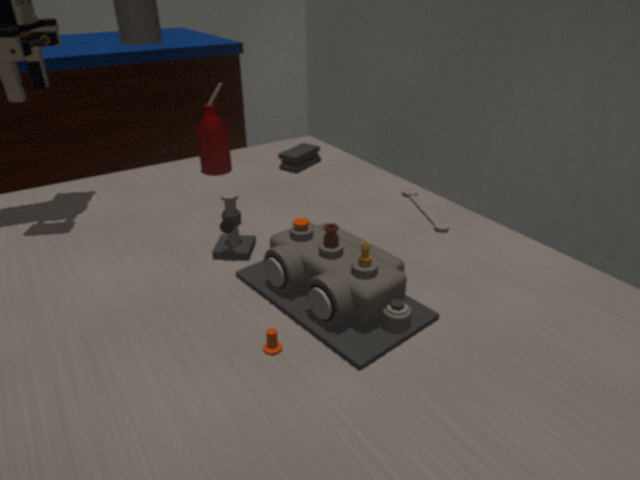

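The top view shows the plug at about (275,227), the fitting at (314,218), the nipple at (353,214), the spare at (346,299) and the stop at (205,266). The side view shows the plug cap at about (301,224), standing slightly proud at the far (+y) end of the row.

```bash
cat >h.py <<'E'
from plant import sensors,cams,r
import cv2,numpy as np
from scipy.spatial.transform import Rotation as R
def ray(c,p):
    K=c['intrinsics'];d=np.array([(p[0]-K[0,2])/K[0,0],-(p[1]-K[1,2])/K[1,1],-1])
    return np.array(c['eye']),R.from_euler('xyz',c['orientation'],degrees=True).as_matrix()@d
def plane(c,p,z):
    e,d=ray(c,p);return e+d*(z-e[2])/d[2]
def tri(a,p,b,q):
    e,d=ray(a,p);f,g=ray(b,q);t=np.linalg.lstsq(np.c_[d,-g],f-e,rcond=None)[0]
    A,B=e+t[0]*d,f+t[1]*g;return (A+B)/2,np.linalg.norm(A-B)
def blobs(c,lo,hi,amin=15):
    m=cv2.inRange(cv2.cvtColor(c['pixels'],cv2.COLOR_RGB2HSV),lo,hi)
    n,l,s,ce=cv2.connectedComponentsWithStats(m);return [(ce[i].round(1),s[i]) for i in range(1,n) if s[i,4]>amin]
E
python3 - <<'E'
from h import *
T,S=cams.capture('top'),cams.capture('side')
for n,c in(('T',T),('S',S)):
    for nm,lo,hi in(('orange',(4,180,150),(14,255,255)),('brass',(15,120,80),(28,255,255)),('brown',(0,90,30),(8,255,140))):
        print(n,nm,[(tuple(map(float,a)),b.tolist()) for a,b in blobs(c,lo,hi)])
cv2.imwrite('pics/c1.png',np.hstack([cv2.resize(S['pixels'][205:265,265:325],(390,390),interpolation=2),cv2.resize(T['pixels'][197:257,245:305],(390,390),interpolation=2)])[...,::-1])
m=cv2.inRange(T['pixels'],(40,40,40),(75,75,75))
k=cv2.findContours(m,0,2)[0];k=[x for x in k if 2000<cv2.contourArea(x)<20000 and 200<x[:,0,0].mean()<420]
for x in k:
    q=cv2.boxPoints(cv2.minAreaRect(x));print(q.round(1).tolist(),[plane(T,p,.01).round(4).tolist() for p in q])
E
```

```text
T orange [((273.9, 225.8), [269, 221, 11, 11, 97]), ((347.7, 297.6), [345, 294, 6, 9, 31])]
T brass [((352.8, 214.1), [349, 209, 8, 10, 54])]
T brown [((8.4, 203.7), [0, 185, 21, 38, 541]), ((313.1, 219.1), [308, 213, 11, 13, 106])]
S orange [((300.9, 220.8), [294, 218, 15, 6, 65]), ((271.1, 330.8), [267, 329, 9, 5, 35]), ((272.5, 348.1), [264, 343, 17, 9, 54])]
S brass [((365.2, 245.8), [362, 242, 8, 8, 54]), ((364.8, 257.8), [359, 255, 12, 6, 46])]
S brown [((235.7, 77.8), [232, 72, 8, 10, 26]), ((236.6, 87.0), [233, 83, 8, 8, 20]), ((170.0, 85.9), [163, 84, 15, 4, 19]), ((224.5, 94.5), [220, 89, 9, 12, 26]), ((233.8, 99.8), [230, 96, 7, 8, 20]), ((221.2, 104.1), [217, 100, 10, 9, 24]), ((214.5, 140.6), [192, 102, 52, 73, 1746]), ((178.2, 110.6), [172, 107, 12, 8, 26]), ((185.7, 124.1), [181, 119, 11, 11, 33]), ((187.9, 135.9), [184, 130, 9, 13, 24]), ((240.4, 138.5), [236, 133, 9, 10, 31]), ((113.9, 142.3), [111, 137, 8, 10, 21]), ((173.3, 148.9), [169, 140, 11, 17, 42]), ((165.6, 150.2), [162, 146, 7, 9, 20]), ((186.6, 152.3), [181, 147, 12, 10, 29]), ((129.9, 155.9), [123, 153, 13, 7, 26]), ((154.3, 158.7), [151, 154, 9, 9, 27]), ((167.4, 157.6), [164, 155, 7, 6, 18]), ((119.8, 160.5), [116, 156, 8, 8, 22]), ((139.8, 160.9), [136, 157, 10, 9, 27]), ((96.8, 168.5), [89, 161, 18, 15, 53]), ((119.3, 166.9), [116, 165, 9, 6, 18]), ((330.9, 234.8), [324, 224, 14, 24, 180])]
```

View pics/c1.png

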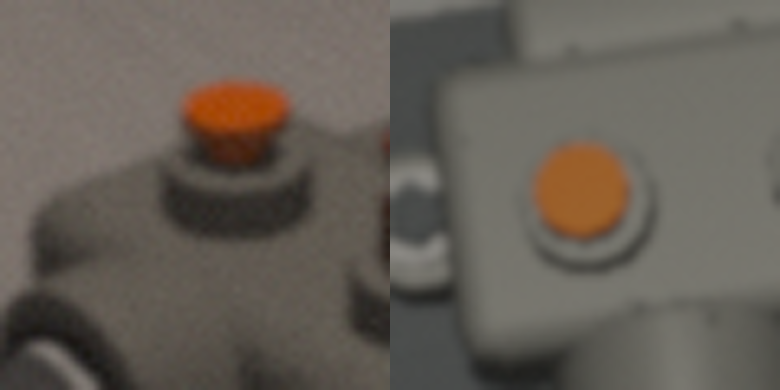

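The crop shows the cap top face centred at about top (274,225.7) and side (301,221), with the shank visible, so the plug is proud.

```bash
python3 - <<'E'
from h import *
T,S=cams.capture('top'),cams.capture('side')
P,e=tri(T,(274,225.7),S,(301,221));print('plug',P.round(4),e, plane(T,(274,225.7),.1))
N,e=tri(T,(353,213),S,(365.5,243.5));print('nip',N.round(4),e)
F,e=tri(T,(313.5,217.5),S,(331,226.5));print('fit',F.round(4),e)
d=P-N;print('span',np.hypot(*d[:2]),'row angle',np.degrees(np.arctan2(d[1],d[0])))
print('plate',[plane(T,p,.01).round(3).tolist() for p in((235,200),(384,181),(395,262),(245,283))])
print('stop',plane(T,(193,261),.102),plane(T,(205,267),.016))
s=sensors.get_state();M=R.from_euler('xyz',s['eef_rot'],degrees=True).as_matrix();print(M.round(3))
E
```

```text
plug [0.5503 0.176  0.0967] 0.0006164773511531303 [0.54986698 0.17560785 0.1       ]
nip [0.5653 0.049  0.1142] 0.002205099769999069
fit [0.5585 0.1122 0.1129] 0.0007486746214162303
span 0.12790252617375916 row angle 96.74556392643167
plate [[0.617, 0.253, 0.01], [0.646, -0.015, 0.01], [0.499, -0.028, 0.01], [0.468, 0.235, 0.01]]
stop [0.49560142 0.30407212 0.102     ] [0.49673548 0.30384251 0.016     ]
[[ 0.906 -0.423 -0.   ]
 [-0.423 -0.906 -0.001]
 [ 0.     0.001 -1.   ]]
```

Call:
{"method": "drive_tool", "body": {"rows": [{"x": 0.03,"y": 0.02,"z": 0,"spin": 0.08,"fingers": -1},{"x": 0.075,"y": 0.05,"z": 0,"spin": 0.2,"fingers": -1},{"x": 0.12,"y": 0.08,"z": 0,"spin": 0.32,"fingers": -1},{"x": 0.165,"y": 0.11,"z": 0,"spin": 0.44,"fingers": -1},{"x": 0.21,"y": 0.14,"z": 0,"spin": 0.56,"fingers": -1},{"x": 0.255,"y": 0.17,"z": 0,"spin": 0.68,"fingers": -1},{"x": 0.3,"y": 0.2,"z": 0,"spin": 0.8,"fingers": -1},{"x": 0.345,"y": 0.23,"z": 0,"spin": 0.9,"fingers": -1},{"x": 0.39,"y": 0.26,"z": 0,"spin": 0.98,"fingers": -1},{"x": 0.424,"y": 0.282,"z": 0,"spin": 1.018,"fingers": -1}], "newtons": 10}}

```text
time_s: 1.55
tcp_pos: [0.5512, 0.1748, 0.2457]
eef_rot: [-180.0, 0.0, -83.5]
contact_force: [0.3, 0.2, -0.3]
gripper_width: 0.0007
gripper_force: 0.0
```

Call:
{"method": "drive_tool", "body": {"rows": [{"z": 0.0,"fingers": -1},{"z": 0.02,"fingers": -1},{"z": 0.05,"fingers": -1},{"z": 0.08,"fingers": -1},{"z": 0.1,"fingers": -1},{"z": 0.1,"fingers": -1},{"z": 0.1,"fingers": -1}]}}

```text
invalid input
```

```bash
python3 - <<'E'
from h import *
s=sensors.get_state();print({k:s[k] for k in('time_s','tcp_pos','eef_rot','gripper_width','contact_force')})
T,S=cams.capture('top'),cams.capture('side')
a=cv2.resize(S['pixels'][140:270,230:400],(680,520),interpolation=2)
cv2.imwrite('pics/s2.png',a[...,::-1])
b=cv2.resize(T['pixels'][150:300,180:380],(800,600),interpolation=2);cv2.imwrite('pics/t2.png',b[...,::-1])
E
```

```text
{'time_s': 1.55, 'tcp_pos': array([0.55123887, 0.1747808 , 0.24574144]), 'eef_rot': array([-1.79982218e+02,  9.99971024e-03, -8.35092700e+01]), 'gripper_width': 0.0007160930303199069, 'contact_force': array([ 0.34590116,  0.23781457, -0.32594864])}
```

View pics/s2.png

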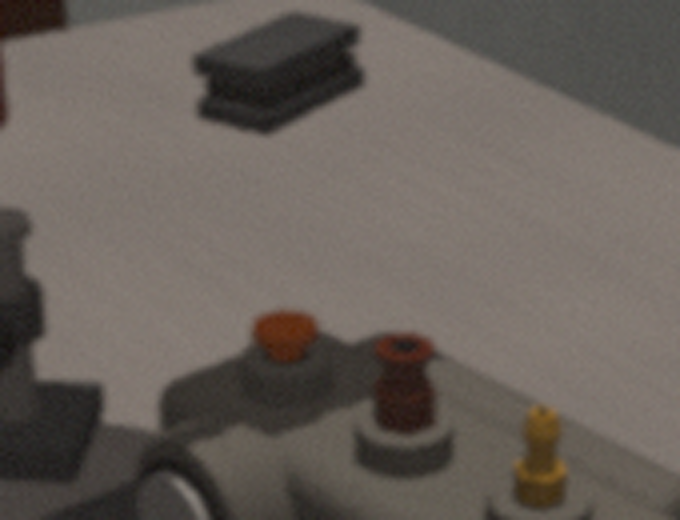

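The arm is above the plug, out of this crop, and the plug is unchanged at about crop (285,330). The second call was refused, so I'll fill in every key.

Call:
{"method": "drive_tool", "body": {"rows": [{"x": 0,"y": 0,"z": 0.02,"spin": 0,"fingers": -1},{"x": 0,"y": 0,"z": 0.05,"spin": 0,"fingers": -1},{"x": 0,"y": 0,"z": 0.08,"spin": 0,"fingers": -1},{"x": 0,"y": 0,"z": 0.1,"spin": 0,"fingers": -1},{"x": 0,"y": 0,"z": 0.11,"spin": 0,"fingers": -1},{"x": 0,"y": 0,"z": 0.11,"spin": 0,"fingers": -1},{"x": 0,"y": 0,"z": 0.11,"spin": 0,"fingers": -1}]}}

```text
time_s: 2.52
tcp_pos: [0.5509, 0.1771, 0.1365]
eef_rot: [-179.9, 0.0, -83.3]
contact_force: [-0.1, 0.3, 1.0]
gripper_width: 0.0002
gripper_force: 0.0
```

```bash
python3 - <<'E'
from h import *
S=cams.capture('side')
cv2.imwrite('pics/s3.png',cv2.resize(S['pixels'][140:270,230:400],(680,520),interpolation=2)[...,::-1])
s=sensors.get_state();print(s['tcp_pos'],s['eef_rot'],s['contact_force'])
E
```

```text
[0.55094997 0.17710275 0.13656545] [-1.79913881e+02  3.89351591e-02 -8.33399445e+01] [ 0.25805663 -0.261905    0.97736887]
```

View pics/s3.png

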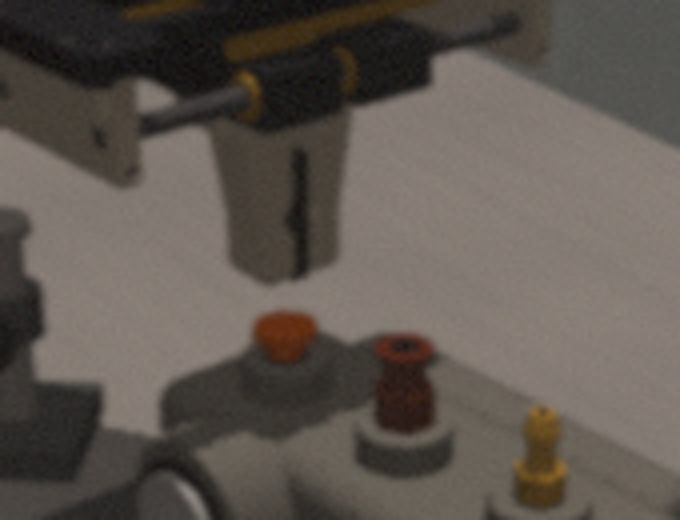

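The closed fingertips at about crop (287,275) are centred over the cap at (285,325), with a clear gap. I'll descend gently.

Call:
{"method": "drive_tool", "body": {"rows": [{"x": 0,"y": 0,"z": 0.006,"spin": 0,"fingers": -1},{"x": 0,"y": 0,"z": 0.012,"spin": 0,"fingers": -1},{"x": 0,"y": 0,"z": 0.014,"spin": 0,"fingers": -1},{"x": 0,"y": 0,"z": 0.016,"spin": 0,"fingers": -1},{"x": 0,"y": 0,"z": 0.018,"spin": 0,"fingers": -1},{"x": 0,"y": 0,"z": 0.02,"spin": 0,"fingers": -1},{"x": 0,"y": 0,"z": 0.022,"spin": 0,"fingers": -1},{"x": 0,"y": 0,"z": 0.023,"spin": 0,"fingers": -1},{"x": 0,"y": 0,"z": 0.024,"spin": 0,"fingers": -1},{"x": 0,"y": 0,"z": 0.024,"spin": 0,"fingers": -1}]}}

```text
time_s: 3.82
tcp_pos: [0.5505, 0.1767, 0.1116]
eef_rot: [-180.0, 0.0, -83.4]
contact_force: [-0.4, 0.1, 2.8]
gripper_width: 0.0007
gripper_force: 1.5
```

Call:
{"method": "drive_tool", "body": {"rows": [{"x": 0,"y": 0,"z": 0.0005,"spin": 0,"fingers": -1},{"x": 0,"y": 0,"z": 0.001,"spin": 0,"fingers": -1},{"x": 0,"y": 0,"z": 0.0015,"spin": 0,"fingers": -1},{"x": 0,"y": 0,"z": 0.0015,"spin": 0,"fingers": -1}]}}

```text
time_s: 4.32
tcp_pos: [0.5505, 0.1767, 0.11]
eef_rot: [-180.0, 0.0, -83.4]
contact_force: [-0.5, -0.1, 3.0]
gripper_width: 0.0006
gripper_force: 1.6
```

Call:
{"method": "drive_tool", "body": {"rows": [{"x": 0,"y": 0,"z": 0.0005,"spin": 0,"fingers": -1},{"x": 0,"y": 0,"z": 0.0005,"spin": 0,"fingers": -1}]}}

```text
time_s: 4.58
tcp_pos: [0.5505, 0.1767, 0.1095]
eef_rot: [-180.0, 0.0, -83.4]
contact_force: [-0.0, -1.1, 2.7]
gripper_width: 0.0006
gripper_force: 1.6
```

Call:
{"method": "drive_tool", "body": {"rows": [{"x": 0,"y": 0,"z": 0.0005,"spin": 0,"fingers": -1},{"x": 0,"y": 0,"z": 0.0005,"spin": 0,"fingers": -1}]}}

```text
time_s: 4.82
tcp_pos: [0.5505, 0.1768, 0.1093]
eef_rot: [-180.0, 0.0, -83.3]
contact_force: [-1.0, 0.6, 4.9]
gripper_width: 0.0006
gripper_force: 2.8
```

Call:
{"method": "drive_tool", "body": {"rows": [{"x": 0,"y": 0,"z": 0.0003,"spin": 0,"fingers": -1},{"x": 0,"y": 0,"z": 0.0003,"spin": 0,"fingers": -1}]}}

```text
time_s: 5.08
tcp_pos: [0.5505, 0.1767, 0.1093]
eef_rot: [-180.0, 0.0, -83.3]
contact_force: [-2.6, 0.1, 8.3]
gripper_width: 0.0003
gripper_force: 3.9
```

Call:
{"method": "drive_tool", "body": {"rows": [{"x": 0,"y": 0,"z": 0.0004,"spin": 0,"fingers": -1},{"x": 0,"y": 0,"z": 0.0004,"spin": 0,"fingers": -1},{"x": 0,"y": 0,"z": 0.0004,"spin": 0,"fingers": -1}]}}

```text
time_s: 5.45
tcp_pos: [0.5506, 0.1768, 0.1093]
eef_rot: [-180.0, 0.0, -83.3]
contact_force: [-4.3, -1.4, 10.6]
gripper_width: 0.0003
gripper_force: 5.4
```

The plug is at its hard stop: the height holds while the force rises, with the tip at 90 mm. I'll withdraw straight up.

Call:
{"method": "drive_tool", "body": {"rows": [{"x": 0,"y": 0,"z": -0.002,"spin": 0,"fingers": -1},{"x": 0,"y": 0,"z": -0.01,"spin": 0,"fingers": -1},{"x": 0,"y": 0,"z": -0.03,"spin": 0,"fingers": -1},{"x": 0,"y": 0,"z": -0.06,"spin": 0,"fingers": -1},{"x": 0,"y": 0,"z": -0.09,"spin": 0,"fingers": -1},{"x": 0,"y": 0,"z": -0.11,"spin": 0,"fingers": -1},{"x": 0,"y": 0,"z": -0.12,"spin": 0,"fingers": -1},{"x": 0,"y": 0,"z": -0.12,"spin": 0,"fingers": -1},{"x": 0,"y": 0,"z": -0.12,"spin": 0,"fingers": -1}]}}

```text
time_s: 6.58
tcp_pos: [0.5499, 0.1765, 0.2273]
eef_rot: [179.9, -0.0, -83.4]
contact_force: [-0.1, 0.1, -0.2]
gripper_width: 0.0007
gripper_force: 0.0
```

```bash
python3 - <<'E'
from h import *
S=cams.capture('side')
cv2.imwrite('pics/s4.png',cv2.resize(S['pixels'][140:270,230:400],(680,520),interpolation=2)[...,::-1])
s=sensors.get_state();print(s['tcp_pos'],s['contact_force'])
E
```

```text
[0.54996807 0.17645456 0.22725675] [ 0.11716288 -0.28379989 -0.46324522]
```

View pics/s4.png

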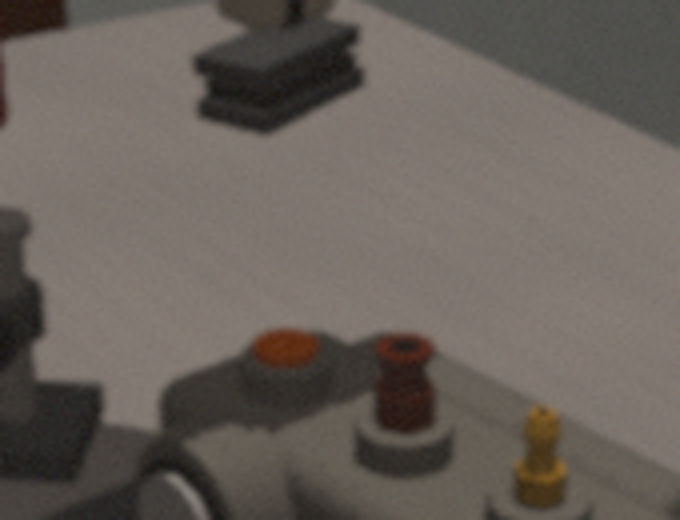

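The cap now sits flat on its boss at about crop (285,348), with no shank showing. The fitting, nipple and stop are unchanged, and the fingers are well clear.

```bash
python3 -c "
from plant import r
print(r.close_job())"
```

```text
the job is handed in; nothing more can be done
None
```

The orange plug is pressed fully home against its hard stop at about 11 N, the gripper is withdrawn clear, nothing else was touched, and the job is handed in at about 6.6 s.

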